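Run a ring gauge down a bolt thread until it binds, then back it off half a turn

ROBOT

A 6-joint arm with a two-finger parallel gripper is mounted at the origin on the work surface. World frame = base frame: x ahead of the robot, y to its left, z up, the work surface at z = 0. Lengths are in m, angles in rad, forces in N, time in s.
With the tool pointing down it reaches from about 0.275 to 0.975 m from the base axis. Payload 8.4 kg.
Tool frame: the origin (TCP) lies between the finger pads; the fingertips stand 22 mm ahead of it and the grasp point (between the pads) lies 3 mm ahead of it; z points along the fingers, y is the line along which they close (so a half turn about z gives the same grasp; the last joint's range is limited). The gripper opens to 92 mm and grips with 3 to 60 N. Pads are 20 mm wide; open, the fingers measure 128 mm over their backs; the gripper's body (75 mm by 189 mm) begins 69 mm behind the grasp point.
Start: joints at [1.195, 0.353, 1.633, -0, 1.155, -0.002], TCP at [0.228, 0.582, 0.237] pointing down, gripper open.
Joint ranges: [-2.63, 2.63], [-0.92, 2.1], [0.06, 2.66], [-1.3, 4.44], [0, 2.69], [-3.02, 3.02]. Speed limits (rad/s): [2.22, 2.22, 2.79, 3.14, 3.14, 3.14].

INTERFACE

Orientations are given as a unit quaternion [w, x, y, z].
In Python, from station import ctrl gives the robot as it stands.
- The arm moves only by the tool servo_tool, never from a script. Its argument "targets" is a list of rows, each a list of 5 numbers: the opening in per cent of the stroke, from 0 (shut) to 100 (fully open), then the shift along the world's x, y, z in mm, then the turn about the world's z in rad. In form: [[claw, tx, ty, tz, twist], ...]. A call has 1 to 10 rows; each row is the pose to reach, as a shift and turn from the pose commanded when the call began; what a row does not reach only later rows make up. A row lasts 1/8 s, in which the tool goes at most 62.5 mm and 10.7 degrees, less where a joint would pass 70% of its speed; a pose out of reach is approached as far as the arm can. A call with a gripper value outside its range is refused whole. The fingers move at their own pace and stop on an object; "grip_force" is the grip in N (left out, the last holds). Time passes only in rows, so rows that repeat a pose let the fingers close. It gives the time, the measured TCP pose, the force, the opening and the grip force at its end, in the units of the state.
- ctrl.observe(): the state, without advancing time (a new reading comes with each control period).
- ctrl.capture(name): name is "scene" or "top" or "wrist"; returns a dict with "img" (400x640x3 uint8, red, green, blue), "range_z" (400x640 float32, m along the optical axis (not along the pixel's ray), 0 where there is no reading), "camera_matrix" (3x3 intrinsics, pixels), "k1" (the pictures are not rectified: a ray, as slopes to the right and down, at radius r is drawn at 1 + k1 r^2 times it, then the intrinsics apply), "T" (4x4, takes a point from camera to world coordinates). Camera axes: x right, y up, looking along -z (the intrinsics and any distortion apply to the point x, -y, -z); pixel columns grow to the right and rows downward; lengths in m; the calibration is good to about 2 mm. A picture is of the moment at which its call begins.
- ctrl.finish_job(): hands the job in; it is judged then, once.
Trained networks look in the newest picture that a camera, given by its name, has taken for a name from the list of things; names that differ only in an ending like _2 or _b are one class to them, and where a whole thing is asked for, a point or a joint stands for the part that bears it (a point fixed in the world has none). Each returns a list of dicts, best first, with "confidence" (0 to 1); they miss things now and then, are a little off and sometimes report something else, mostly with a low value. They report only what shows in the picture. A call takes as long as a camera call. They do not tell look-alikes from the thing itself.
- ctrl.recognise(camera, target): "bbox" ([left, top, right, bottom] in pixels, round what is visible of it).
- ctrl.cut_out(camera, target): "region" (400x640 bool, what is visible of it) and "bbox" ([left, top, right, bottom] in pixels, round what is visible of it).
- ctrl.pinpoint(camera, target): "xy" ([column, row] in pixels: a listed point, or the origin of a listed thing).
The state is a dict: "t": time; "joint_pos": joint angles; "joint_velocities": joint speeds; "effort": joint torques, N m; "tool_pos": TCP position; "orientation": TCP orientation; "contact_force": force on the tool from outside, world axes, zero at the start; "torque": the same for the moment, N m; "gripper_width": finger opening in m; "gripper_force": force on a finger pad.
Only numpy, scipy, OpenCV 4.12 (cv2) and the standard library are available. Lean on these libraries where they do the work, as an engineer would, in place of code of your own. Each camera call takes 0.05 s, during which the arm holds its last target. There are 200 camera calls.

TASK

Check the upright bolt's thread: screw the ring gauge further down it, clockwise seen from above, regripping as needed and counting the turns, until you feel the resistance clearly rise, and stop there without forcing it, because the bolt must not be wrenched in its sprung collet. Then back the gauge off by half a turn from where it bound, let go of it and leave it there, with the other things on the table left alone.

Things in the scene. Friction and masses are not known exactly. Their poses are not given: they have to be found in the camera images.
- stand: Bolt stand fixed to the table: a 120 x 120 mm grey base plate 18 mm thick with a round steel column (68 to 80 mm across) up to 72 mm above the table. Origin at the centre of the underside, z up. A bolt is clamped upright on the column's axis in a sprung collet: it twists by about 0.14 rad per N m and springs back; more than about 0.7 N m (0.1 rad) is forcing it.
- bolt_end (a point): Centre of the upper end of the bolt, 131 mm above the table. Steel, M24 right-hand thread (24 mm across, pitch 3 mm), hexagon head down in the collet. At rest its axes stand parallel to the stand's axes.
- gauge_centre (a point): Centre (half-way up, about 114 mm above the table) of the ring gauge: a round knurled dark steel ring 52 mm across, 22 mm high, axis vertical, already started on the bolt's thread; the bolt sticks out some 6 mm above it. Grip it across its diameter at any yaw. Clockwise from above takes it down, 3 mm a turn. The x axis points to its pin and turns with it.
- gauge_pin (a point): Small steel pin (index mark, 5.6 mm across, 3 mm proud) on the gauge's top face, 20.5 mm from the axis. The gauge turns with about 0.06 N m until its thread binds, a quarter to six tenths of a turn from its start, not known beforehand; from there the torque rises by about 7 N m per rad. About 0.3 N m is a clear rise.
- hub_bolt: Bystander: stainless hub bolt standing on its head, 75 mm tall, head 36 mm across, shank 20 mm. Leave alone.
- nut: Bystander: blackened hexagon nut, 36 mm across, 19 mm high, lying flat. Leave alone.
- marking_block: Bystander: white ceramic block 60 x 35 x 30 mm. Leave alone.
- caliper_case: Bystander: flat aluminium caliper case 90 x 210 x 28 mm. Leave alone.
There are look-alikes about, which are no part of the job. Of the things shaped like the stand, the grey one is meant.

How it is judged:
By the outcome, as a careful person would: the job done as asked, in the order asked, and still so for the second after the job is handed in, with the robot touching nothing.
It also fails if it takes over 72 s, if anything falls off the work surface, if the arm or the gripper's body presses on something with over 40 N, if the wrist force passes 120 N, or if a joint passes its speed limit or range.

## Working session

There is one attempt and no reset: what is moved stays moved. The work goes in short steps, Python scripts to look and compute and a tool call to move; the robot and the scene stay as the last step left them, time stands still between calls to the robot, and variables do not carry over. Pictures are saved under pics/ and viewed, at most 10 in all, crops included, and the job is handed in when it is done.

Besides the shell and the picture viewer there is one more tool, called after "Call:" in YAML: its name, and indented under it one key for each argument. servo_tool: Moves the arm, as the interface text tells. Its arguments: {"type":"object","properties":{"targets":{"type":"array","items":{"type":"array","items":{"type":"number"}}},"grip_force":{"type":"number"}},"required":["targets"]}

```bash
mkdir -p pics
cat > h.py <<'E'
import numpy as np, cv2
from station import ctrl
def px2w(c,u,v,z=None,rng=None):
    K=np.array(c["camera_matrix"]);T=np.array(c["T"]);k=c["k1"]
    d=np.array([(u-K[0,2])/K[0,0],(v-K[1,2])/K[1,1]]);s=d.copy()
    for _ in range(20): s=d/(1+k*(s@s))
    r=T[:3,:3]@np.array([s[0],-s[1],-1.]);o=T[:3,3]
    if z is not None: return o+r*(z-o[2])/r[2]
    if rng is None: rng=c["range_z"][int(round(v)),int(round(u))]
    return o+r*rng
def save(c,n,box=None,f=1):
    im=c["img"][:,:,::-1]
    if box: im=im[box[1]:box[3],box[0]:box[2]]
    cv2.imwrite("pics/"+n,cv2.resize(im,None,fx=f,fy=f,interpolation=cv2.INTER_CUBIC))
E
python3 - <<'E'
from h import *
ims=[]
for n in ["scene","top","wrist"]:
    c=ctrl.capture(n)
    ims.append(c["img"])
    save(c,n+"0.png")
    for t,z in [("stand",0),("bolt_end",.131),("gauge_centre",.114),("gauge_pin",.126)]:
        for d in ctrl.pinpoint(n,t)[:4]: print(n,t,np.round(d["xy"]),round(d["confidence"],2),px2w(c,*d["xy"],z=z).round(4))
cv2.imwrite("pics/all.png",cv2.resize(np.vstack([np.hstack(ims[:2])]),(800,250))[:,:,::-1])
print(ctrl.observe())
E
```

```text
scene stand [322. 254.] 0.89 [0.6072 0.0501 0.    ]
scene stand [453. 259.] 0.87 [0.4305 0.231  0.    ]
scene stand [299. 171.] 0.71 [ 0.4232 -0.2268  0.    ]
scene stand [377. 207.] 0.57 [0.4018 0.0182 0.    ]
scene bolt_end [301. 123.] 0.93 [ 0.4158 -0.2258  0.131 ]
scene bolt_end [384. 157.] 0.86 [0.4067 0.024  0.131 ]
scene bolt_end [329. 201.] 0.61 [0.6104 0.0647 0.131 ]
scene gauge_centre [465. 208.] 0.92 [0.4255 0.2263 0.114 ]
scene gauge_centre [326. 206.] 0.86 [0.6073 0.0555 0.114 ]
scene gauge_centre [382. 162.] 0.74 [0.4015 0.0171 0.114 ]
scene gauge_centre [302. 131.] 0.73 [ 0.4205 -0.2184  0.114 ]
scene gauge_pin [375. 160.] 0.87 [0.4228 0.0122 0.126 ]
scene gauge_pin [292. 126.] 0.8 [ 0.4379 -0.2327  0.126 ]
scene gauge_pin [460. 207.] 0.67 [0.4473 0.2259 0.126 ]
scene gauge_pin [324. 197.] 0.65 [0.6026 0.0441 0.126 ]
top stand [448. 280.] 0.92 [ 0.4187 -0.2382  0.    ]
top stand [320. 294.] 0.86 [0.3982 0.0263 0.    ]
top stand [222. 285.] 0.69 [0.421  0.2263 0.    ]
top stand [302. 195.] 0.68 [0.6035 0.0595 0.    ]
top bolt_end [470. 292.] 0.91 [ 0.4093 -0.2278  0.131
[... 625 characters left out ...]
'joint_pos': array([ 1.19460899e+00,  3.52971209e-01,  1.63339878e+00, -4.65233315e-06,
        1.15517674e+00, -2.40304511e-03]), 'joint_velocities': array([-0.00048339, -0.00102184,  0.00145037,  0.0003413 ,  0.00028786,
        0.00102774]), 'effort': array([ 2.27432301e-04, -5.93650496e+01, -3.34540379e+01,  6.98300893e-02,
        1.58745702e-02, -1.38351999e-05]), 'tool_pos': array([0.22822087, 0.58185559, 0.23660148]), 'orientation': array([6.41054045e-06, 1.85805139e-01, 9.82586612e-01, 2.21499131e-05]), 'contact_force': array([ 0.45172727, -0.03890548,  0.55766877]), 'torque': array([-0.04786859,  0.01955537,  0.02613664]), 'gripper_force': 0.0, 'gripper_width': 0.09210912502973428}
```

View pics/top0.png

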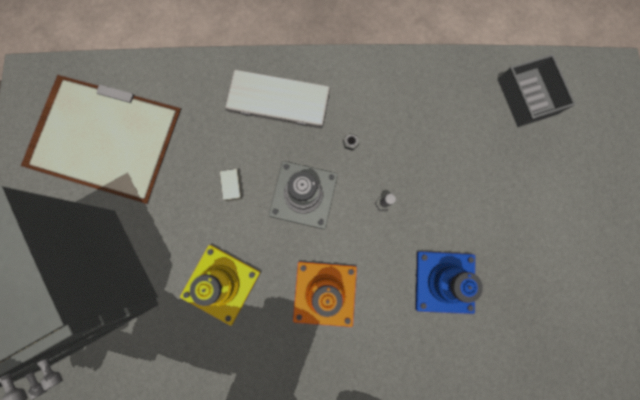

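View pics/scene0.png

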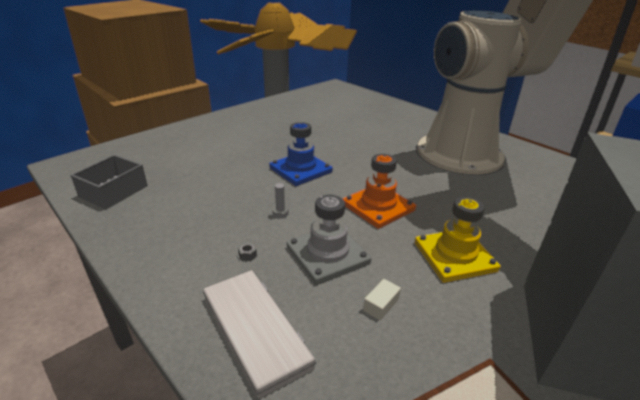

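The top view has four stands: yellow (222,285), orange (325,294), blue (448,280) and grey (302,195). In the scene view the grey one is at (322,254). The grey one fits the description; I'll confirm it in a crop and measure it from the depth data.

Run:
```python
from h import *
ims=[]
for n,b in [("scene",(270,180,390,290)),("top",(250,145,370,255))]:
    c=ctrl.capture(n); save(c,n+"c.png",b,3); ims.append(cv2.imread("pics/"+n+"c.png"))
    R=c["range_z"]; P=[]
    for v in range(b[1],b[3]):
        for u in range(b[0],b[2]):
            if R[v,u]>0: P.append(px2w(c,u,v))
    P=np.array(P); d=np.hypot(P[:,0]-.603,P[:,1]-.059)
    for lo,hi in [(.119,.129),(.129,.136),(.100,.119)]:
        m=(d<.04)&(P[:,2]>lo)&(P[:,2]<hi); q=P[m]
        if len(q)>5:
            (x,y),r=cv2.minEnclosingCircle((q[:,:2]*1000).astype(np.float32)); print(n,lo,m.sum(),q.mean(0).round(4),x,y,r)
    for t,z in [("bolt_end",.131),("gauge_centre",.114),("gauge_pin",.127)]:
        for e in ctrl.pinpoint(n,t):
            w=px2w(c,*e["xy"],z=z)
            if np.hypot(w[0]-.603,w[1]-.059)<.04: print(n,t,e["xy"],round(e["confidence"],2),w.round(4))
    # dark box height
    if n=="top":
        for u,v in [(40,230),(100,280),(130,290),(80,230)]: print(u,v,px2w(c,u,v).round(3))
cv2.imwrite("pics/crop.png",np.hstack(ims))
```

```text
scene 0.119 417 [0.6064 0.0635 0.1235] 604.0922241210938 60.9615592956543 27.226362228393555
scene 0.129 15 [0.6062 0.0638 0.1299] 606.9195556640625 64.88877868652344 7.864759922027588
scene 0.1 237 [0.6176 0.0742 0.111 ] 604.8497924804688 62.64032745361328 26.474925994873047
scene bolt_end [327.9, 199.8] 0.7 [0.6093 0.061  0.131 ]
scene gauge_centre [328.8, 200.7] 0.72 [0.5913 0.046  0.114 ]
scene gauge_centre [329.4, 207.8] 0.71 [0.6066 0.0628 0.114 ]
scene gauge_pin [320.4, 194.4] 0.95 [0.6024 0.0353 0.127 ]
top 0.119 644 [0.6021 0.0575 0.124 ] 602.633544921875 57.55022430419922 26.557771682739258
top 0.129 26 [0.602  0.0566 0.1303] 602.5950317382812 57.6191291809082 10.744035720825195
top 0.1 31 [0.5841 0.055  0.1111] 602.522216796875 57.271026611328125 26.723819732666016
top bolt_end [298.7, 183.6] 0.74 [0.604  0.0633 0.131 ]
top gauge_centre [303.4, 189.5] 0.97 [0.5961 0.0555 0.114 ]
top gauge_pin [311.0, 181.7] 0.9 [0.6077 0.0416 0.127 ]
40 230 [0.521 0.425 0.261]
100 280 [0.445 0.385 0.171]
130 290 [0.422 0.372 0.093]
80 230 [0.527 0.43  0.16 ]
```

View pics/crop.png

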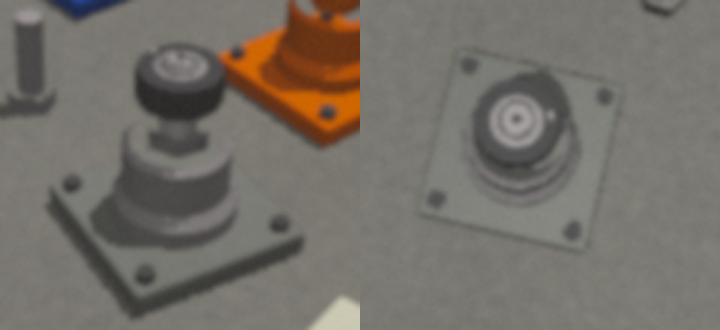

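The crop confirms the grey stand, with its gauge at about (0.603, 0.059) and its pin towards −y. A tall dark panel stands between the start pose and the target, so I'll map it and the rest of the depth data before moving.

Run:
```python
from h import *
A=[]
for n in ["scene","top"]:
    c=ctrl.capture(n);R=c["range_z"]
    P=np.array([px2w(c,u,v) for v in range(0,400,2) for u in range(0,640,2) if R[v,u]>0])
    m=(P[:,2]>.14)&(P[:,2]<1.2)&(P[:,0]>-.1)&(P[:,0]<.9)&(abs(P[:,1])<.9);A.append(P[m])
    Q=P[m]
    H={}
    for p in Q:
        k=(round(p[0]*10),round(p[1]*10)); a=H.setdefault(k,[9,0,0]); a[0]=min(a[0],p[2]);a[1]=max(a[1],p[2]);a[2]+=1
    print(n,c["T"][:3,3].round(2)); print({k:(round(float(a[0]),2),round(float(a[1]),2),a[2]) for k,a in sorted(H.items()) if a[2]>3})
c=ctrl.capture("wrist");save(c,"w0.png");print(c["T"].round(3))
```

```text
scene [1.03 0.46 0.51]
{(-1, 0): (0.37, 0.41, 74), (-1, 1): (0.22, 0.42, 373), (-1, 2): (0.37, 0.43, 69), (0, -1): (0.15, 0.38, 14), (0, 0): (0.33, 0.38, 57), (0, 1): (0.14, 0.43, 788), (1, -1): (0.14, 0.36, 133), (1, 0): (0.14, 0.38, 1049), (1, 1): (0.14, 0.37, 61), (4, 4): (0.14, 0.3, 623), (5, 4): (0.14, 0.3, 1354), (5, 5): (0.14, 0.3, 34), (6, 4): (0.14, 0.3, 208), (6, 5): (0.14, 0.3, 1222)}
top [0.49 0.04 0.78]
{(3, 4): (0.14, 0.29, 212), (3, 5): (0.14, 0.29, 178), (4, 4): (0.14, 0.3, 1959), (5, 4): (0.14, 0.3, 1631), (5, 5): (0.3, 0.3, 37), (6, 4): (0.14, 0.3, 176), (6, 5): (0.14, 0.3, 170)}
[[ 0.365 -0.898 -0.244  0.158]
 [ 0.931  0.352  0.097  0.609]
 [-0.001 -0.263  0.965  0.384]
 [ 0.     0.     0.     1.   ]]
```

View pics/w0.png

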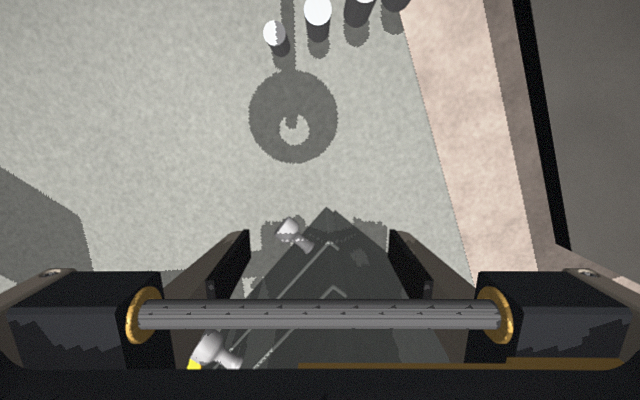

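The panel is about 0.30 m tall, spans x 0.35–0.65 and stands on the straight path. I'll lift to about 0.41 m and cross over it.

Call:
servo_tool:
  targets:
    - [100,0,0,45,0]
    - [100,0,0,90,0]
    - [100,0,0,135,0]
    - [100,0,0,175,0]
    - [100,30,-40,175,0.05]
    - [100,60,-82,175,0.1]
    - [100,90,-125,175,0.15]
    - [100,120,-167,175,0.2]
    - [100,150,-210,175,0.25]
    - [100,180,-251,175,0.3]
  grip_force: 25

```text
t: 2.55
tool_pos: [0.4089, 0.3293, 0.4118]
orientation: [0.0, 0.036, 0.999, 0.0]
contact_force: [-0.2, 0.9, -0.5]
gripper_width: 0.0922
gripper_force: 0.0
```

Call:
servo_tool:
  targets:
    - [100,30,-42,0,0.1]
    - [100,60,-84,0,0.2]
    - [100,90,-126,0,0.3]
    - [100,120,-168,0,0.4]
    - [100,150,-210,0,0.5]
    - [100,175,-245,0,0.55]
    - [100,195,-272,0,0.55]
    - [100,195,-272,-40,0.55]
    - [100,195,-272,-80,0.55]
    - [100,195,-272,-120,0.55]

```text
t: 3.8
tool_pos: [0.6032, 0.0587, 0.2905]
orientation: [0.0, -0.236, 0.972, -0.0]
contact_force: [0.2, 0.3, -0.4]
gripper_width: 0.0918
gripper_force: 0.0
```

Run:
```python
from h import *
print(ctrl.observe()["joint_pos"].round(3), ctrl.observe()["torque"])
ims=[]
for n in ["wrist","top"]:
    c=ctrl.capture(n);ims.append(c["img"]);R=c["range_z"]
    P=np.array([px2w(c,u,v) for v in range(400) for u in range(640) if R[v,u]>0])
    d=np.hypot(P[:,0]-.603,P[:,1]-.059)
    for lo,hi in [(.119,.129),(.129,.136)]:
        q=P[(d<.035)&(P[:,2]>lo)&(P[:,2]<hi)]
        if len(q)>5:
            (x,y),r=cv2.minEnclosingCircle((q[:,:2]*1000).astype(np.float32)); print(n,lo,len(q),q.mean(0).round(4),x,y,r)
    for t,z in [("bolt_end",.131),("gauge_centre",.114),("gauge_pin",.127)]:
        for e in ctrl.pinpoint(n,t):
            w=px2w(c,*e["xy"],z=z)
            if np.hypot(w[0]-.603,w[1]-.059)<.05: print(n,t,e["xy"],round(e["confidence"],2),w.round(4))
cv2.imwrite("pics/w1.png",ims[0][:,:,::-1])
```

```text
[ 0.094  0.278  1.616  0.     1.247 -1.952] [ 0.06216914  0.00521393 -0.03298521]
wrist 0.119 1443 [0.6014 0.0592 0.1241] 602.4813842773438 59.58721160888672 26.82020378112793
wrist 0.129 61 [0.6015 0.0592 0.1302] 602.6300048828125 59.79518127441406 10.586050033569336
wrist bolt_end [322.2, 194.1] 0.73 [0.5996 0.0618 0.131 ]
wrist gauge_centre [323.1, 190.8] 0.81 [0.599  0.0629 0.114 ]
wrist gauge_pin [302.2, 185.8] 0.66 [0.6022 0.0373 0.127 ]
top 0.119 642 [0.6019 0.0574 0.124 ] 602.4349975585938 57.39273452758789 26.645721435546875
top 0.129 23 [0.6037 0.0573 0.1303] 602.2955322265625 57.68600845336914 10.939803123474121
top bolt_end [300.3, 182.9] 0.87 [0.6052 0.0605 0.131 ]
top gauge_centre [298.2, 189.8] 0.89 [0.5958 0.0649 0.114 ]
top gauge_pin [311.7, 182.6] 0.84 [0.6061 0.0404 0.127 ]
```

View pics/w1.png

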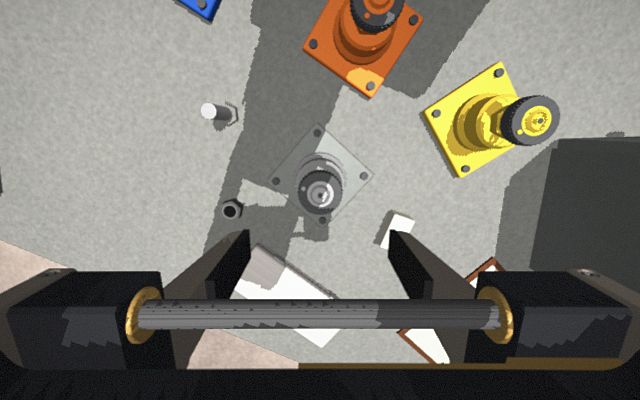

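The wrist view shows the grey stand centred between the fingers, with its gauge at (320,190). Depth puts the centre at about (0.6025, 0.059), within 1 mm of the TCP. Next I descend and close gently.

Call:
servo_tool:
  targets:
    - [100,-0.5,0.3,-40,0]
    - [100,-0.5,0.3,-80,0]
    - [100,-0.5,0.3,-110,0]
    - [100,-0.5,0.3,-135,0]
    - [100,-0.5,0.3,-155,0]
    - [100,-0.5,0.3,-167,0]
    - [100,-0.5,0.3,-173.5,0]
    - [100,-0.5,0.3,-173.5,0]
    - [100,-0.5,0.3,-173.5,0]
  grip_force: 8

```text
t: 5.32
tool_pos: [0.6032, 0.0592, 0.1189]
orientation: [0.001, -0.236, 0.972, -0.0]
contact_force: [-0.5, 0.1, -0.8]
gripper_width: 0.0915
gripper_force: 0.0
```

Call:
servo_tool:
  targets:
    - [50,0,0,0,0]
    - [50,0,0,0,0]
    - [50,0,0,0,0]
    - [50,0,0,0,0]
    - [50,0,0,0,0]
    - [50,0,0,0,0]

```text
t: 6.08
tool_pos: [0.6026, 0.0594, 0.1181]
orientation: [-0.0, -0.236, 0.972, 0.0]
contact_force: [-1.1, 2.4, 1.8]
gripper_width: 0.0518
gripper_force: 8.0
```

Call:
servo_tool:
  targets:
    - [45,-0.3,0.5,0,0]
    - [45,-0.3,0.5,0,0]
    - [45,-0.3,0.5,0,0]
    - [45,-0.3,0.5,0,0]
  grip_force: 25

```text
t: 6.58
tool_pos: [0.6026, 0.0595, 0.1181]
orientation: [0.0, -0.236, 0.972, -0.0]
contact_force: [-0.0, -1.9, 0.7]
gripper_width: 0.0516
gripper_force: 25.0
```

```bash
python3 -c "
from h import *
o=ctrl.observe();print(o['t'],o['tool_pos'].round(4),o['contact_force'].round(2),o['torque'].round(3),o['joint_pos'].round(4))"
```

```text
6.575 [0.6026 0.0595 0.1181] [-0.02 -1.89  0.68] [-0.141  0.02   0.022] [ 9.6000e-02  4.5580e-01  1.7730e+00 -3.0000e-04  9.1260e-01 -1.9508e+00]
```

```bash
cat > o.py <<'E'
from h import *
from scipy.spatial.transform import Rotation as Rn
o=ctrl.observe();q=o['orientation'];R=Rn.from_quat([q[1],q[2],q[3],q[0]]).as_matrix()
yaw=np.arctan2(R[1,1],R[0,1])
f,m=o['contact_force'],o['torque']
print(round(o['t'],2),'yaw',round(yaw,4),'p',(o['tool_pos']*1000).round(1),'F',f.round(1),'M',m.round(3),'q6',o['joint_pos'][5].round(3),'eff6',o['effort'][5].round(3))
E
python3 o.py
```

```text
6.58 yaw 2.047 p [602.6  59.5 118.1] F [-0.  -1.9  0.7] M [-0.141  0.02   0.022] q6 -1.951 eff6 -0.002
```

Call:
servo_tool:
  targets:
    - [45,0.1,-0.2,0,-0.05]
    - [45,0.1,-0.2,-0.05,-0.12]
    - [45,0.1,-0.2,-0.1,-0.2]
    - [45,0.1,-0.2,-0.15,-0.3]
    - [45,0.1,-0.2,-0.2,-0.4]
    - [45,0.1,-0.2,-0.25,-0.5]
    - [45,0.1,-0.2,-0.3,-0.6]
    - [45,0.1,-0.2,-0.33,-0.7]
    - [45,0.1,-0.2,-0.33,-0.7]

```text
t: 7.7
tool_pos: [0.6025, 0.0597, 0.1178]
orientation: [0.0, 0.111, 0.994, 0.0]
contact_force: [-0.4, 1.4, 1.4]
gripper_width: 0.0514
gripper_force: 25.0
```

```bash
python3 o.py
```

```text
7.7 yaw 1.3476 p [602.5  59.7 117.8] F [-0.4  1.4  1.4] M [0.36  0.091 0.045] q6 -1.252 eff6 0.843
```

Call:
servo_tool:
  targets:
    - [45,0,0,-0.04,-0.08]
    - [45,0,0,-0.08,-0.16]
    - [45,0,0,-0.13,-0.26]
    - [45,0,0,-0.17,-0.36]
    - [45,0,0,-0.22,-0.46]
    - [45,0,0,-0.27,-0.56]
    - [45,0,0,-0.31,-0.65]
    - [45,0,0,-0.35,-0.74]
    - [45,0,0,-0.35,-0.74]

```text
t: 8.82
tool_pos: [0.6027, 0.0599, 0.1175]
orientation: [-0.0, 0.462, 0.887, 0.0]
contact_force: [0.9, 4.0, 0.6]
gripper_width: 0.0513
gripper_force: 25.0
```

```bash
python3 o.py
```

```text
8.82 yaw 0.6093 p [602.7  59.9 117.5] F [0.9 4.  0.6] M [ 0.664 -0.029  0.033] q6 -0.514 eff6 0.752
```

Call:
servo_tool:
  targets:
    - [45,0,0.2,-0.01,-0.02]
    - [45,0,0.4,-0.02,-0.05]
    - [45,0,0.4,-0.04,-0.08]
    - [45,0,0.4,-0.04,-0.08]

```text
t: 9.32
tool_pos: [0.6027, 0.06, 0.1174]
orientation: [0.0, 0.499, 0.867, 0.0]
contact_force: [0.9, 4.3, 0.4]
gripper_width: 0.0513
gripper_force: 25.0
```

```bash
python3 o.py
```

```text
9.32 yaw 0.5266 p [602.7  60.  117.4] F [0.9 4.3 0.4] M [ 0.756 -0.231  0.011] q6 -0.43 eff6 0.292
```

Call:
servo_tool:
  targets:
    - [45,0,0.2,-0.01,-0.02]
    - [45,0,0.2,-0.02,-0.05]
    - [45,0,0.2,-0.03,-0.07]
    - [45,0,0.2,-0.03,-0.07]

```text
t: 9.82
tool_pos: [0.6027, 0.06, 0.1174]
orientation: [0.0, 0.529, 0.849, 0.0]
contact_force: [3.8, 4.1, -0.7]
gripper_width: 0.0515
gripper_force: 25.0
```

```bash
python3 o.py
```

```text
9.82 yaw 0.4567 p [602.7  60.  117.4] F [ 3.8  4.1 -0.7] M [ 0.527 -0.468  0.031] q6 -0.36 eff6 0.226
```

Call:
servo_tool:
  targets:
    - [45,0.3,0.2,-0.01,-0.02]
    - [45,0.3,0.2,-0.02,-0.05]
    - [45,0.3,0.2,-0.03,-0.07]
    - [45,0.3,0.2,-0.03,-0.07]

```text
t: 10.32
tool_pos: [0.6027, 0.0601, 0.1173]
orientation: [-0.0, 0.558, 0.83, -0.0]
contact_force: [2.0, 0.5, 1.9]
gripper_width: 0.0517
gripper_force: 25.0
```

```bash
python3 o.py
```

```text
10.32 yaw 0.3866 p [602.7  60.1 117.3] F [2.  0.5 1.9] M [ 0.196 -0.195  0.048] q6 -0.289 eff6 0.225
```

Call:
servo_tool:
  targets:
    - [45,0.1,0,-0.01,-0.02]
    - [45,0.1,0,-0.02,-0.05]
    - [45,0.1,0,-0.03,-0.07]
    - [45,0.1,0,-0.03,-0.07]

```text
t: 10.82
tool_pos: [0.6028, 0.0601, 0.1173]
orientation: [-0.0, 0.587, 0.81, -0.0]
contact_force: [0.9, -0.0, 2.7]
gripper_width: 0.0514
gripper_force: 25.0
```

```bash
python3 o.py
```

```text
10.82 yaw 0.3167 p [602.8  60.1 117.3] F [ 0.9 -0.   2.7] M [-0.021 -0.144  0.055] q6 -0.22 eff6 0.224
```

Call:
servo_tool:
  targets:
    - [45,0,0,-0.01,-0.02]
    - [45,0,0,-0.02,-0.05]
    - [45,0,0,-0.04,-0.07]
    - [45,0,0,-0.04,-0.07]

```text
t: 11.32
tool_pos: [0.6029, 0.0602, 0.1172]
orientation: [-0.0, 0.615, 0.789, -0.0]
contact_force: [0.1, -0.3, 2.9]
gripper_width: 0.0514
gripper_force: 25.0
```

```bash
python3 o.py
```

```text
11.32 yaw 0.2467 p [602.9  60.2 117.2] F [ 0.1 -0.3  2.9] M [-0.233 -0.045  0.072] q6 -0.149 eff6 0.224
```

Call:
servo_tool:
  targets:
    - [45,0,0,-0.01,-0.02]
    - [45,0,0,-0.02,-0.05]
    - [45,0,0,-0.03,-0.07]
    - [45,0,0,-0.03,-0.07]

```text
t: 11.82
tool_pos: [0.6029, 0.0602, 0.1172]
orientation: [0.0, 0.642, 0.767, -0.0]
contact_force: [0.8, -1.8, 3.7]
gripper_width: 0.0516
gripper_force: 25.0
```

```bash
python3 o.py
```

```text
11.82 yaw 0.1767 p [602.9  60.2 117.2] F [ 0.8 -1.8  3.7] M [-0.257  0.002  0.06 ] q6 -0.08 eff6 0.224
```

Call:
servo_tool:
  targets:
    - [45,0,-0.1,0,-0.02]
    - [45,0,-0.1,0,-0.05]
    - [45,0,-0.1,0,-0.07]
    - [45,0,-0.1,0,-0.07]

```text
t: 12.32
tool_pos: [0.6029, 0.0602, 0.1172]
orientation: [-0.0, 0.668, 0.744, 0.0]
contact_force: [1.1, -0.8, 2.5]
gripper_width: 0.0515
gripper_force: 25.0
```

```bash
python3 o.py
```

```text
12.32 yaw 0.1067 p [602.9  60.2 117.2] F [ 1.1 -0.8  2.5] M [-0.165 -0.043  0.055] q6 -0.01 eff6 0.224
```

Call:
servo_tool:
  targets:
    - [45,0,0,-0.01,-0.02]
    - [45,0,0,-0.02,-0.05]
    - [45,0,0,-0.03,-0.07]
    - [45,0,0,-0.03,-0.07]

```text
t: 12.82
tool_pos: [0.603, 0.0602, 0.1172]
orientation: [0.0, 0.694, 0.72, 0.0]
contact_force: [1.8, -0.5, 2.5]
gripper_width: 0.0513
gripper_force: 25.0
```

```bash
python3 o.py
```

```text
12.82 yaw 0.0367 p [603.   60.2 117.2] F [ 1.8 -0.5  2.5] M [-0.159 -0.093 -0.002] q6 0.06 eff6 0.224
```

Call:
servo_tool:
  targets:
    - [45,0.1,0,-0.01,-0.02]
    - [45,0.1,0,-0.02,-0.05]
    - [45,0.1,0,-0.03,-0.07]
    - [45,0.1,0,-0.03,-0.07]

```text
t: 13.32
tool_pos: [0.603, 0.0602, 0.1171]
orientation: [-0.0, 0.719, 0.695, 0.0]
contact_force: [1.6, -0.5, 1.2]
gripper_width: 0.0516
gripper_force: 25.0
```

```bash
python3 o.py
```

```text
13.32 yaw -0.0334 p [603.   60.2 117.1] F [ 1.6 -0.5  1.2] M [-0.103 -0.05  -0.004] q6 0.13 eff6 0.224
```

Call:
servo_tool:
  targets:
    - [45,0.1,0,-0.01,-0.02]
    - [45,0.1,0,-0.02,-0.05]
    - [45,0.1,0,-0.03,-0.07]
    - [45,0.1,0,-0.03,-0.07]

```text
t: 13.82
tool_pos: [0.603, 0.0601, 0.1171]
orientation: [-0.0, 0.743, 0.67, -0.0]
contact_force: [0.9, -0.3, 2.8]
gripper_width: 0.0516
gripper_force: 25.0
```

```bash
python3 o.py
python3 - <<'E'
from h import *
for n in ["wrist","scene"]:
    c=ctrl.capture(n)
    for e in ctrl.pinpoint(n,"gauge_pin"):
        w=px2w(c,*e["xy"],z=.125); print(n,np.round(e["xy"]),round(e["confidence"],2),w.round(4),np.degrees(np.arctan2(w[1]-.0602,w[0]-.603)))
    save(c,n+"2.png",(220,120,420,320) if n=="wrist" else (270,140,370,240),2 if n=="wrist" else 4)
cv2.imwrite("pics/c2.png",np.hstack([cv2.imread("pics/wrist2.png"),cv2.imread("pics/scene2.png")]))
E
```

```text
13.82 yaw -0.1034 p [603.   60.1 117.1] F [ 0.9 -0.3  2.8] M [-0.077  0.001  0.043] q6 0.2 eff6 0.224
wrist [284. 254.] 0.69 [0.5834 0.0693 0.125 ] 155.11208476825442
scene [459. 206.] 0.75 [0.4429 0.2219 0.125 ] 134.71749348726695
scene [295. 126.] 0.72 [ 0.4306 -0.232   0.125 ] -120.5487809933733
scene [343. 198.] 0.65 [0.5775 0.0675 0.125 ] 164.03534684345806
scene [379. 158.] 0.64 [0.4084 0.0125 0.125 ] -166.22021267598157
```

View pics/c2.png

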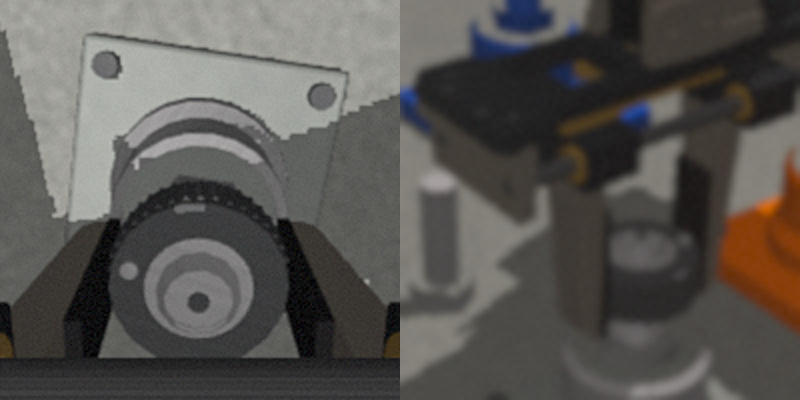

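The wrist view shows the pin at (284,254), 155° around. That matches the 123° turned so far, so there is no slip and I carry on.

Call:
servo_tool:
  targets:
    - [45,0,0,-0.01,-0.02]
    - [45,0,0,-0.02,-0.05]
    - [45,0,0,-0.03,-0.07]
    - [45,0,0,-0.03,-0.07]

```text
t: 14.52
tool_pos: [0.6031, 0.0601, 0.117]
orientation: [-0.0, 0.766, 0.643, -0.0]
contact_force: [0.6, 0.4, 2.4]
gripper_width: 0.0517
gripper_force: 25.0
```

```bash
python3 o.py
```

```text
14.53 yaw -0.1734 p [603.1  60.1 117. ] F [0.6 0.4 2.4] M [-0.077  0.135  0.004] q6 0.27 eff6 0.224
```

Call:
servo_tool:
  targets:
    - [45,0,0,-0.01,-0.02]
    - [45,0,0,-0.02,-0.05]
    - [45,0,0,-0.03,-0.07]
    - [45,0,0,-0.03,-0.07]

```text
t: 15.02
tool_pos: [0.6031, 0.0602, 0.1171]
orientation: [0.0, 0.788, 0.616, 0.0]
contact_force: [-0.2, -0.6, 1.3]
gripper_width: 0.0512
gripper_force: 25.0
```

```bash
python3 o.py
```

```text
15.03 yaw -0.2433 p [603.1  60.2 117.1] F [-0.2 -0.6  1.3] M [-0.102  0.106  0.086] q6 0.34 eff6 0.224
```

Call:
servo_tool:
  targets:
    - [45,0,0,-0.01,-0.02]
    - [45,0,0,-0.02,-0.05]
    - [45,0,0,-0.03,-0.07]
    - [45,0,0,-0.03,-0.07]

```text
t: 15.52
tool_pos: [0.6031, 0.0602, 0.117]
orientation: [0.0, 0.809, 0.588, -0.0]
contact_force: [0.0, -0.1, 1.0]
gripper_width: 0.0513
gripper_force: 25.0
```

```bash
python3 o.py
```

```text
15.53 yaw -0.3134 p [603.1  60.2 117. ] F [ 0.  -0.1  1. ] M [-0.141  0.028  0.045] q6 0.41 eff6 0.224
```

Call:
servo_tool:
  targets:
    - [45,0,0,-0.01,-0.02]
    - [45,0,0,-0.02,-0.05]
    - [45,0,0,-0.03,-0.07]
    - [45,0,0,-0.03,-0.07]

```text
t: 16.02
tool_pos: [0.6032, 0.0601, 0.117]
orientation: [0.0, 0.829, 0.559, 0.0]
contact_force: [1.7, -0.9, 0.6]
gripper_width: 0.0515
gripper_force: 25.0
```

```bash
python3 o.py
```

```text
16.02 yaw -0.3834 p [603.2  60.1 117. ] F [ 1.7 -0.9  0.6] M [-0.124  0.007  0.018] q6 0.48 eff6 0.225
```

Call:
servo_tool:
  targets:
    - [45,0.1,-0.1,-0.01,-0.02]
    - [45,0.1,-0.1,-0.02,-0.05]
    - [45,0.1,-0.1,-0.03,-0.07]
    - [45,0.1,-0.1,-0.03,-0.07]

```text
t: 16.52
tool_pos: [0.6032, 0.0601, 0.117]
orientation: [-0.0, 0.848, 0.53, 0.0]
contact_force: [0.5, 0.3, -0.2]
gripper_width: 0.0517
gripper_force: 25.0
```

```bash
python3 o.py
```

```text
16.52 yaw -0.4533 p [603.2  60.1 117. ] F [ 0.5  0.3 -0.2] M [0.026 0.038 0.039] q6 0.55 eff6 0.225
```

Call:
servo_tool:
  targets:
    - [45,0,0,-0.01,-0.02]
    - [45,0,0,-0.02,-0.05]
    - [45,0,0,-0.03,-0.07]
    - [45,0,0,-0.03,-0.07]

```text
t: 17.02
tool_pos: [0.6032, 0.0601, 0.1169]
orientation: [-0.0, 0.866, 0.5, 0.0]
contact_force: [1.1, 0.8, 0.9]
gripper_width: 0.0512
gripper_force: 25.0
```

```bash
python3 o.py
```

```text
17.02 yaw -0.5234 p [603.2  60.1 116.9] F [1.1 0.8 0.9] M [0.01  0.011 0.068] q6 0.62 eff6 0.225
```

Call:
servo_tool:
  targets:
    - [45,0,0,-0.01,-0.02]
    - [45,0,0,-0.02,-0.05]
    - [45,0,0,-0.03,-0.07]
    - [45,0,0,-0.03,-0.07]

```text
t: 17.52
tool_pos: [0.6033, 0.0601, 0.1169]
orientation: [0.0, 0.883, 0.469, 0.0]
contact_force: [0.6, 0.3, -0.9]
gripper_width: 0.0514
gripper_force: 25.0
```

```bash
python3 o.py
```

```text
17.52 yaw -0.5934 p [603.3  60.1 116.9] F [ 0.6  0.3 -0.9] M [ 0.127 -0.008  0.042] q6 0.69 eff6 0.225
```

Call:
servo_tool:
  targets:
    - [45,0,0,-0.01,-0.02]
    - [45,0,0,-0.02,-0.05]
    - [45,0,0,-0.04,-0.07]
    - [45,0,0,-0.04,-0.07]

```text
t: 18.02
tool_pos: [0.6033, 0.06, 0.1169]
orientation: [0.0, 0.899, 0.438, 0.0]
contact_force: [1.3, 0.3, 0.6]
gripper_width: 0.0513
gripper_force: 25.0
```

```bash
python3 o.py
```

```text
18.02 yaw -0.6634 p [603.3  60.  116.9] F [1.3 0.3 0.6] M [ 0.078 -0.078  0.046] q6 0.76 eff6 0.225
```

Call:
servo_tool:
  targets:
    - [45,0,0,-0.01,-0.02]
    - [45,0,0,-0.02,-0.05]
    - [45,0,0,-0.03,-0.07]
    - [45,0,0,-0.03,-0.07]

```text
t: 18.52
tool_pos: [0.6033, 0.06, 0.1169]
orientation: [0.0, 0.914, 0.407, 0.0]
contact_force: [0.6, -0.3, -0.0]
gripper_width: 0.0515
gripper_force: 25.0
```

```bash
python3 o.py
```

```text
18.52 yaw -0.7333 p [603.3  60.  116.9] F [ 0.6 -0.3 -0. ] M [ 0.008 -0.172  0.071] q6 0.83 eff6 0.226
```

Call:
servo_tool:
  targets:
    - [45,0,0,-0.01,-0.02]
    - [45,0,0,-0.02,-0.05]
    - [45,0,0,-0.03,-0.07]
    - [45,0,0,-0.03,-0.07]

```text
t: 19.02
tool_pos: [0.6033, 0.06, 0.1168]
orientation: [0.0, 0.927, 0.374, 0.0]
contact_force: [2.5, -0.4, -0.3]
gripper_width: 0.0513
gripper_force: 25.0
```

```bash
python3 o.py
```

```text
19.02 yaw -0.8031 p [603.3  60.  116.8] F [ 2.5 -0.4 -0.3] M [-0.079 -0.302  0.252] q6 0.9 eff6 0.379
```

The torque has started to rise, so I take small steps now.

Call:
servo_tool:
  targets:
    - [45,0.1,0,0,-0.01]
    - [45,0.1,0,0,-0.02]
    - [45,0.1,0,0,-0.02]
    - [45,0.1,0,0,-0.02]

```text
t: 19.52
tool_pos: [0.6033, 0.06, 0.1168]
orientation: [0.0, 0.931, 0.365, -0.0]
contact_force: [1.8, -0.2, -0.4]
gripper_width: 0.0517
gripper_force: 25.0
```

```bash
python3 o.py
```

```text
19.52 yaw -0.8228 p [603.3  60.  116.8] F [ 1.8 -0.2 -0.4] M [-0.14  -0.216  0.307] q6 0.92 eff6 0.304
```

Call:
servo_tool:
  targets:
    - [45,0,0,0,-0.01]
    - [45,0,0,0,-0.02]
    - [45,0,0,0,-0.02]
    - [45,0,0,0,-0.02]

```text
t: 20.02
tool_pos: [0.6033, 0.06, 0.1168]
orientation: [0.0, 0.934, 0.356, -0.0]
contact_force: [2.2, -1.7, 0.1]
gripper_width: 0.0513
gripper_force: 25.0
```

```bash
python3 o.py
```

```text
20.02 yaw -0.8429 p [603.3  60.  116.8] F [ 2.2 -1.7  0.1] M [-0.244 -0.215  0.405] q6 0.94 eff6 0.407
```

Torque is clear at about 0.4 N·m, so I stop here. Extrapolating back to the 0.055 N·m running torque puts the binding onset at yaw ≈ −0.747, which is 2.79 rad (0.44 turn) from the start. Backing off half a turn from there means a final yaw of 2.39, a turn of +3.23 rad.

Call:
servo_tool:
  targets:
    - [45,0,0,0.02,0.04]
    - [45,0,0,0.07,0.14]
    - [45,0,0,0.12,0.26]
    - [45,0,0,0.18,0.38]
    - [45,-0.1,0,0.24,0.5]
    - [45,-0.1,0,0.3,0.62]
    - [45,-0.1,0,0.35,0.74]
    - [45,-0.1,0,0.4,0.84]
    - [45,-0.2,0,0.43,0.9]
    - [45,-0.2,0,0.43,0.9]

```text
t: 21.28
tool_pos: [0.6029, 0.0601, 0.1172]
orientation: [-0.0, 0.687, 0.727, -0.0]
contact_force: [0.9, 0.6, -0.2]
gripper_width: 0.0514
gripper_force: 25.0
```

```bash
python3 o.py
```

```text
21.27 yaw 0.0559 p [602.9  60.1 117.2] F [ 0.9  0.6 -0.2] M [-0.053 -0.151 -0.017] q6 0.041 eff6 -0.542
```

Call:
servo_tool:
  targets:
    - [45,0,0,0.05,0.1]
    - [45,0,0,0.1,0.22]
    - [45,-0.1,0,0.16,0.34]
    - [45,-0.1,0,0.22,0.46]
    - [45,-0.1,-0.1,0.28,0.58]
    - [45,-0.2,-0.1,0.34,0.7]
    - [45,-0.2,-0.1,0.4,0.82]
    - [45,-0.2,-0.1,0.45,0.94]
    - [45,-0.2,-0.1,0.48,1.0]
    - [45,-0.2,-0.1,0.48,1.0]

```text
t: 22.52
tool_pos: [0.6026, 0.0599, 0.1177]
orientation: [-0.0, 0.255, 0.967, -0.0]
contact_force: [-0.1, -1.1, 1.2]
gripper_width: 0.0517
gripper_force: 25.0
```

```bash
python3 o.py
```

```text
22.52 yaw 1.055 p [602.6  59.9 117.7] F [-0.1 -1.1  1.2] M [-0.162 -0.022 -0.021] q6 -0.959 eff6 -0.542
```

Remaining turn: 2.39 − 1.057 = 1.333 rad.

Call:
servo_tool:
  targets:
    - [45,0,0,0.06,0.12]
    - [45,0,0,0.12,0.25]
    - [45,0,-0.1,0.18,0.38]
    - [45,0,-0.1,0.24,0.51]
    - [45,0,-0.2,0.31,0.64]
    - [45,0,-0.2,0.37,0.77]
    - [45,0,-0.2,0.43,0.9]
    - [45,0,-0.3,0.48,1.0]
    - [45,0,-0.3,0.53,1.1]
    - [45,0,-0.3,0.53,1.1]

```text
t: 23.78
tool_pos: [0.6026, 0.0594, 0.1182]
orientation: [-0.0, -0.288, 0.958, -0.0]
contact_force: [-1.0, -2.0, 0.7]
gripper_width: 0.0511
gripper_force: 25.0
```

Call:
servo_tool:
  targets:
    - [45,0,0,0.04,0.08]
    - [45,0,0,0.08,0.16]
    - [45,0,0,0.1,0.21]
    - [45,0,0,0.11,0.233]
    - [45,0,0,0.11,0.233]
    - [45,0,0,0.11,0.233]

```text
t: 24.52
tool_pos: [0.6027, 0.0594, 0.1183]
orientation: [-0.0, -0.398, 0.918, -0.0]
contact_force: [-0.2, -4.2, 2.0]
gripper_width: 0.0514
gripper_force: 25.0
```

```bash
python3 o.py
```

```text
24.52 yaw 2.3885 p [602.7  59.4 118.3] F [-0.2 -4.2  2. ] M [-0.664  0.151 -0.055] q6 -2.292 eff6 -0.04
```

Call:
servo_tool:
  targets:
    - [45,0,-0.4,0,0]
    - [45,0,-0.4,0,0]
    - [75,0,-0.4,0,0]
    - [100,0,-0.4,0,0]
    - [100,0,-0.4,0,0]
    - [100,0,-0.4,0,0]
    - [100,0,-0.4,0,0]
    - [100,0,-0.4,0,0]

```text
t: 25.52
tool_pos: [0.6029, 0.0593, 0.1183]
orientation: [0.0, -0.398, 0.917, -0.0]
contact_force: [-0.2, -0.0, -0.4]
gripper_width: 0.0914
gripper_force: 0.0
```

Call:
servo_tool:
  targets:
    - [100,0,0,10,0]
    - [100,0,0,30,0]
    - [100,0,0,60,0]
    - [100,0,0,95,0]
    - [100,0,0,130,0]
    - [100,0,0,160,-0.1]
    - [100,0,0,170,-0.2]
    - [100,0,0,170,-0.3]
    - [100,0,0,170,-0.343]
    - [100,0,0,170,-0.343]

```text
t: 26.78
tool_pos: [0.6029, 0.0592, 0.289]
orientation: [0.0, -0.236, 0.972, -0.0]
contact_force: [-0.2, -0.2, -0.2]
gripper_width: 0.0918
gripper_force: 0.0
```

```bash
python3 o.py
python3 - <<'E'
from h import *
for n in ["wrist","top"]:
    c=ctrl.capture(n);R=c["range_z"]
    P=np.array([px2w(c,u,v) for v in range(100,300) for u in range(200,450) if R[v,u]>0])
    q=P[(np.hypot(P[:,0]-.603,P[:,1]-.0595)<.035)&(P[:,2]>.116)&(P[:,2]<.128)]
    (x,y),r=cv2.minEnclosingCircle((q[:,:2]*1000).astype(np.float32)); print(n,x,y,r,np.median(q[:,2]))
    for e in ctrl.pinpoint(n,"gauge_pin"):
        w=px2w(c,*e["xy"],z=.126)
        if np.hypot(w[0]-.603,w[1]-.0595)<.05: print(n,np.round(e["xy"]),round(e["confidence"],2),w.round(4),np.degrees(np.arctan2(w[1]-y/1000,w[0]-x/1000)))
    if n=="wrist": save(c,"w3.png",(220,110,420,260),4)
E
```

```text
26.77 yaw 2.0473 p [602.9  59.2 289. ] F [-0.2 -0.2 -0.2] M [0.032 0.082 0.015] q6 -1.952 eff6 0.389
wrist 602.484619140625 59.69792175292969 26.831430435180664 0.12415927981469016
wrist [303. 191.] 0.65 [0.6068 0.0417 0.126 ] -76.69229431087489
top 602.5255737304688 57.727630615234375 26.729543685913086 0.12393257198837193
top [311. 179.] 0.6 [0.6121 0.0419 0.126 ] -58.86230151211141
```

View pics/w3.png

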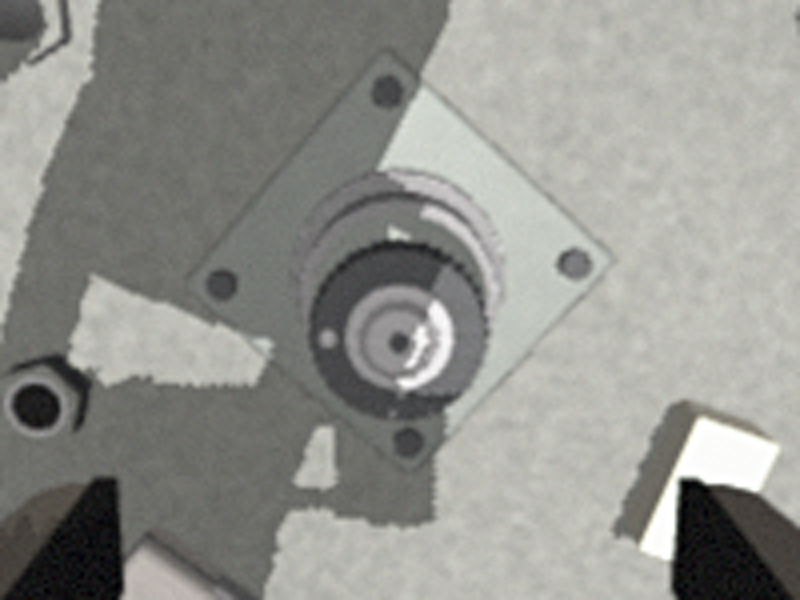

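The crop shows the gauge seated on the grey stand, with its pin at crop (328,338). Against the start, the pin has moved +15° to +21° net, and +20° was expected. The gripper is clear of everything, so I hand in.

```bash
python3 -c "
from station import ctrl
print(ctrl.finish_job())"
```

```text
the job is handed in; nothing more can be done
None
```

The gauge bound after about 0.44 turn (2.79 rad) clockwise; I stopped at about 0.4 N·m, backed it off half a turn from the binding point and let go, touching nothing else, and handed in at about 27 s.

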